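# Wedge the rocking tool chest

## Task

The low green tool chest on the bench rocks because its foot under the yellow mark is too short. With the fingertips, slide the orange wedge along the bench, thin end first, under that short foot until it is snug and the chest no longer rocks; then press down on the yellow mark with the fingertips, firmly (about 10 N), and finish while still pressing there, with the chest standing level and not dipping. Grasp and lift nothing, do not shove the chest from its place, and leave the jar, the socket and the wrench alone.

Things in the scene. Friction and masses are not known exactly. Their poses are not given: they have to be found in the camera images.
- chest: Low green tool chest, 3 to 4 kg, loose on the bench: 200 (its x) x 260 (its y) x 98 mm high, flat top with a black mat; underside 28 mm above the bench. Origin: centre of the chest at the level of the feet's soles (the bench); z up; drawer front faces its -x. Four round black feet, 24 mm across, centred at x = +-75, y = +-105 mm. Three reach the bench; the one at x = -75, y = +105 is short.
- press_mark (a point): Yellow disc, 30 mm across, on the chest's top straight above the short foot (x = -75, y = +105, z = 98 mm in the chest's frame): the place to press. At rest the chest is level and the short foot's sole hangs 6 to 13 mm (differs each time) over the bench; a press of 3 to 5 N here tips the chest down onto it, and it tips back when let go.
- wedge: Loose orange wedge, 0.15 kg, flat on the bench: 150 mm long (its y), 50 wide (its x), 3 mm high at the thin end (-y) rising evenly to 24 mm at the thick end (+y). Origin: centre of its underside. It starts on the chest's +y side, thin end 20 to 70 mm from the chest and toward it, within about 15 mm and 0.15 rad of the line through the short foot along the chest's y.
- wedge_tail (a point): Centre of the wedge's upright thick end face (50 mm wide, 24 mm high), 12 mm above its underside: where to push, toward the chest's -y. Snug, the wedge still sticks out 60 mm or more from the chest's side; a push of about 5 N seats it without moving the chest, and it does not slip back under load.
- wedge_tip (a point): Centre of the wedge's thin end, 1.5 mm above its underside.
- jar: Bystander: amber jar with steel lid, 60 mm in diameter, 75 mm high, upright on the bench. Origin at the centre of its underside.
- socket: Bystander: steel socket, 32 mm in diameter, 40 mm high, upright on the bench. Origin at the centre of its underside.
- wrench: Bystander: steel wrench, 170 mm long along its x, lying flat on the bench.
Not all that is in view belongs to the job. Of the things that look like the wedge, take the one that is nearest to the robot's base at the start.

How it is judged:
By the outcome, as a careful person would: the job done as asked, in the order asked, and still so for the second after the job is handed in, while the arm keeps its last pose, push and grip.
It also fails if it takes over 45 s, if anything falls off the work surface, if the arm or the gripper's body presses on something with over 40 N, if the wrist force passes 120 N, or if a joint passes its speed limit or range.

## Robot

A 6-joint arm with a two-finger parallel gripper is mounted at the origin on the work surface. World frame = base frame: x ahead of the robot, y to its left, z up, the work surface at z = 0. Lengths are in m, angles in rad, forces in N, time in s.
With the tool pointing down it reaches from about 0.4 to 0.825 m from the base axis. Payload 7 kg.
Tool frame: the origin (TCP) lies at the very end of the fingers, on their centre line; the grasp point (between the pads) lies 19 mm behind it (arm.grip_depth is the distance from the TCP to the grasp point, in m); z points along the fingers, y is the direction in which the jaws open and shut (so a half turn about z gives the same grasp; the last joint's range is limited). The gripper opens to 85 mm and grips with 20 to 120 N. Pads are 22 mm wide; open, the fingers measure 114 mm over their backs; the gripper's body (76 mm by 85 mm) begins 54 mm behind the grasp point. The pads swing forward as they close: fully open they stand 13 mm farther back than shut.
Start: joints at [-0.903, 0.359, 0.012, 0, -1.224, -0.288], TCP at [0.25, -0.627, 0.231] pointing down, gripper open.
Joint ranges: [-3.07, 3.07], [-1.43, 2.12], [-1.02, 1.25], [-3.03, 1.67], [-3.05, -0], [-3.03, 3.03]. Speed limits (rad/s): [2.39, 2.39, 3.01, 3.14, 3.14, 3.14].

## Interface

Orientations are given as a rotation vector (axis times angle).
In Python, from rig import arm, grab_frame, camera_params gives the robot as it stands. The module is installed in compiled form; this text tells all that it offers.
- The arm moves only by the tool apply_moves, never from a script. Its argument "deltas" is a list of rows, each a list of 5 numbers: the shift along the tool's x, y, z in mm, then the turn about the tool's z in degrees, then the opening, from 0 (shut) to 1 (fully open). In form: [[x, y, z, roll, jaw], ...]. A call has 1 to 5 rows; each row shifts and turns the commanded pose from where the row before left it, along the tool's axes as they then stand; what a row does not reach is not made up. A row lasts 1/8 s, in which the tool goes at most 62.5 mm and 10.7 degrees, less where a joint would pass 70% of its speed; a pose out of reach is approached as far as the arm can. A call is refused whole if a number of a shift passes 62.5 or a number of a turn 10.7, either way. A call with a gripper value outside its range is refused whole. The fingers move at their own pace and stop on an object; "squeeze" is the grip in N (left out, the last holds). Time passes only in rows, so rows that do not move let the fingers close. It gives the time, the measured TCP pose, the force and the opening at its end, in the units of the state.
- arm.get_obs(): the state, without advancing time (a new reading comes with each control period).
- grab_frame(name): name is "scene" or "top" or "wrist"; returns the picture (480x640x3 uint8, red, green, blue); there is no depth.
- camera_params(name): a dict with "mtx" (3x3 intrinsics, pixels), "k1" (the pictures are not rectified: a ray, as slopes to the right and down, at radius r is drawn at 1 + k1 r^2 times it, then the intrinsics apply), "R" (3x3) and "t" (3): a world point X has camera coordinates R X + t. Camera axes: x right, y down, z forward; pixel columns grow to the right and rows downward; lengths in m; the calibration is good to about 2 mm. A picture is of the moment at which its call begins: read the wrist's pose just before it. camera_params takes no time and is no camera call; for the wrist camera it gives the pose at the moment of the call.
- arm.sign_off(): hands the job in, once; it reports no verdict.
The state is a dict: "clock": time; "joints": joint angles; "dq": joint speeds; "joint_efforts": joint torques, N m; "tool_pos": TCP position; "tcp_rot": TCP orientation; "ft_force": force on the tool from outside, world axes, zero at the start; "ft_torque": the same for the moment, N m; "width": finger opening in m.
Only numpy, scipy, OpenCV 4.12 (cv2) and the standard library are available. Lean on these libraries where they do the work, as an engineer would, in place of code of your own. Each camera call takes 0.05 s, during which the arm holds its last target.

## Working session

There is one attempt and no reset: what is moved stays moved. The work goes in short steps, Python scripts to look and compute and a tool call to move; the robot and the scene stay as the last step left them, time stands still between calls to the robot, and variables do not carry over. Pictures are saved under pics/ and viewed, and the job is handed in when it is done.

Besides the shell and the picture viewer there is one more tool, called in YAML: its name, and indented under it one key for each argument. apply_moves: Moves the arm, as the interface text tells. Its arguments: {"type":"object","properties":{"deltas":{"type":"array"},"squeeze":{"type":"number"}},"required":["deltas"]}

```bash
mkdir -p pics; cat > h.py <<'E'
import numpy as np, cv2
from rig import arm, grab_frame, camera_params
def ray(cp,u,v):
    K=np.array(cp["mtx"]);x=(u-K[0,2])/K[0,0];y=(v-K[1,2])/K[1,1]
    rd=np.hypot(x,y);r=rd
    for _ in range(30): r=rd/(1+cp["k1"]*r*r)
    s=r/rd if rd>0 else 1
    R=np.array(cp["R"]);t=np.array(cp["t"])
    return -R.T@t, R.T@np.array([x*s,y*s,1])
def onz(cp,u,v,z):
    o,d=ray(cp,u,v); return o+d*(z-o[2])/d[2]
def proj(cp,X):
    c=np.array(cp["R"])@np.array(X)+np.array(cp["t"]);x,y=c[:2]/c[2];f=1+cp["k1"]*(x*x+y*y);K=np.array(cp["mtx"])
    return K[0,0]*x*f+K[0,2],K[1,1]*y*f+K[1,2]
def save(n,im): cv2.imwrite("pics/"+n,cv2.cvtColor(im,cv2.COLOR_RGB2BGR))
E
python3 - <<'E'
from h import *
for n in("top","scene"): save(n+"0.png",grab_frame(n))
o=arm.get_obs();print(o)
for n in("top","scene"): 
  c=camera_params(n); print(n,-np.array(c["R"]).T@c["t"],c)
E
```

```text
{'clock': 0.1, 'joints': array([-9.02890671e-01,  3.59364767e-01,  1.11657648e-02, -2.97577025e-04,
       -1.22405443e+00, -2.88092957e-01]), 'dq': array([-0.00097716, -0.00294337,  0.00036883, -0.00056108, -0.00116638,
        0.00208191]), 'joint_efforts': array([-2.70547796e-03, -5.84765124e+01,  2.94109851e+01,  6.95463985e+00,
       -3.16990066e-03, -2.16620884e-05]), 'tool_pos': array([ 0.25007823, -0.62653012,  0.23043396]), 'tcp_rot': array([ 5.92792728e-01, -3.08472784e+00, -2.23415386e-03]), 'ft_force': array([ 0.2649027 , -0.42176223, -0.48030084]), 'ft_torque': array([ 0.00635691, -0.0384529 , -0.00937048]), 'width': 0.08545271868995255}
top [0.38995911 0.02423083 1.17664975] {'mtx': array([[543.88412733,   0.        , 321.88438292],
       [  0.        , 543.88412733, 232.30783962],
       [  0.        ,   0.        ,   1.        ]]), 'k1': -0.1482993445025733, 'R': array([[-4.95039144e-04, -9.99911049e-01, -1.33285029e-02],
       [-9.85639244e-01,  2.73859099e-03, -1.68842473e-01],
       [ 1.68863955e-01,  1.30535119e-02, -9.85552926e-01]]), 't': array([0.0401047 , 0.5829611 , 1.09348427])}
scene [0.84103445 0.52435042 0.90541614] {'mtx': array([[485.43149754,   0.        , 308.63107861],
       [  0.        , 485.43149754, 239.32056259],
       [  0.        ,   0.        ,   1.        ]]), 'k1': -0.006370362831022179, 'R': array([[-0.88323827,  0.46891433,  0.00308366],
       [ 0.39000527,  0.73822604, -0.55038005],
       [-0.26035753, -0.48491408, -0.83490855]]), 't': array([ 0.49416639, -0.21677402,  1.22917424])}
```

View pics/top0.png

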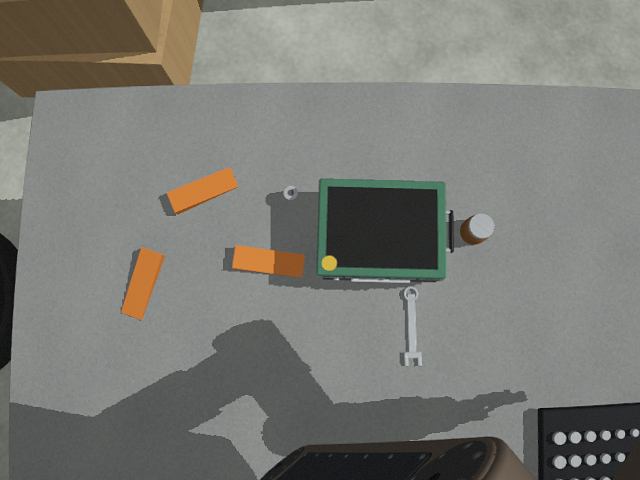

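View pics/scene0.png

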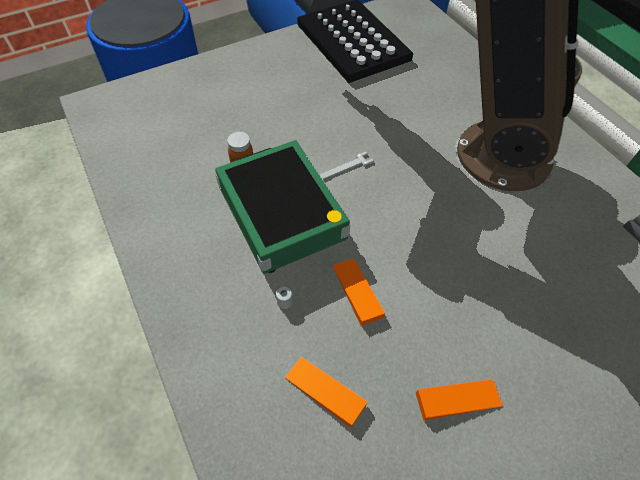

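The top view shows three orange wedges: A (268,261) with its thin end toward the chest, B (202,190), and C (142,284). The yellow mark is at (329,263). Next I measure their distances from the base.

```bash
python3 - <<'E'
from h import *
for n in("top","scene"):
    im=cv2.cvtColor(cv2.imread(f"pics/{n}0.png"),cv2.COLOR_BGR2RGB); cp=camera_params(n)
    h=cv2.cvtColor(im,cv2.COLOR_RGB2HSV)
    for nm,lo,hi,z in(("orange",(8,170,90),(18,255,255),.012),("yellow",(20,150,120),(32,255,255),.098),("green",(65,80,40),(90,255,255),.098)):
        m=cv2.inRange(h,lo,hi)
        for c in cv2.findContours(m,0,2)[0]:
            if cv2.contourArea(c)<60: continue
            r=cv2.minAreaRect(c);M=cv2.moments(c);u=M['m10']/M['m00'];v=M['m01']/M['m00']
            p=onz(cp,u,v,z)
            print(n,nm,cv2.contourArea(c),(round(u,1),round(v,1)),p.round(4),"dist",np.hypot(*p[:2]).round(3))
            ap=cv2.approxPolyDP(c,4,True)[:,0]
            print("   ",[(tuple(q.tolist()),onz(cp,*q,z)[:2].round(3).tolist()) for q in ap][:10])
im=cv2.imread("pics/top0.png")[210:310,110:350];cv2.imwrite("pics/crop0.png",cv2.resize(im,None,fx=3.3,fy=3.3,interpolation=cv2.INTER_CUBIC))
E
```

```text
top orange 1471.0 (142.0, 282.7) [0.4787 0.4331 0.012 ] dist 0.646
    [((143, 248), [0.555, 0.435]), ((122, 309), [0.421, 0.476]), ((141, 319), [0.4, 0.432]), ((164, 256), [0.538, 0.386])]
top orange 1486.0 (268.0, 261.1) [0.5268 0.1562 0.012 ] dist 0.549
    [((235, 248), [0.555, 0.229]), ((234, 268), [0.512, 0.23]), ((301, 276), [0.494, 0.085]), ((304, 255), [0.54, 0.078])]
top orange 1426.5 (201.6, 190.4) [0.6849 0.3074 0.012 ] dist 0.751
    [((230, 169), [0.734, 0.245]), ((168, 192), [0.682, 0.384]), ((175, 212), [0.636, 0.366]), ((236, 187), [0.692, 0.23])]
top yellow 157.0 (329.0, 262.5) [0.5137 0.0243 0.098 ] dist 0.514
    [((330, 255), [0.529, 0.022]), ((322, 261), [0.517, 0.038]), ((328, 270), [0.499, 0.026]), ((336, 265), [0.509, 0.01])]
top green 12082.0 (381.5, 228.7) [ 0.5819 -0.0817  0.098 ] dist 0.588
    [((320, 179), [0.686, 0.042]), ((319, 275), [0.489, 0.044]), ((445, 277), [0.484, -0.207]), ((444, 183), [0.677, -0.213])]
scene orange 2267.0 (457.4, 398.8) [0.4861 0.4379 0.012 ] dist 0.654
    [((502, 404), [0.421, 0.483]), ((492, 380), [0.408, 0.44]), ((416, 39
[... 698 characters left out ...]
4
    [((639, 151), [-0.189, 0.194]), ((627, 165), [-0.131, 0.212]), ((639, 176), [-0.129, 0.247])]
scene green 10348.0 (281.5, 204.2) [ 0.5983 -0.0488  0.098 ] dist 0.6
    [((295, 140), [0.489, -0.201]), ((216, 168), [0.682, -0.206]), ((221, 190), [0.696, -0.143]), ((257, 261), [0.701, 0.053]), ((257, 253), [0.694, 0.037]), ((262, 260), [0.692, 0.056]), ((271, 258), [0.674, 0.06]), ((272, 267), [0.681, 0.079]), ((264, 273), [0.7, 0.084]), ((347, 237), [0.519, 0.086])]
scene green 2605.5 (609.4, 34.8) [-0.4697 -0.1557  0.098 ] dist 0.495
    [((578, 0), [-0.52, -0.324]), ((577, 32), [-0.399, -0.207]), ((639, 78), [-0.395, 0.013]), ((639, 32), [-0.554, -0.127]), ((594, 2), [-0.554, -0.294])]
```

View pics/crop0.png

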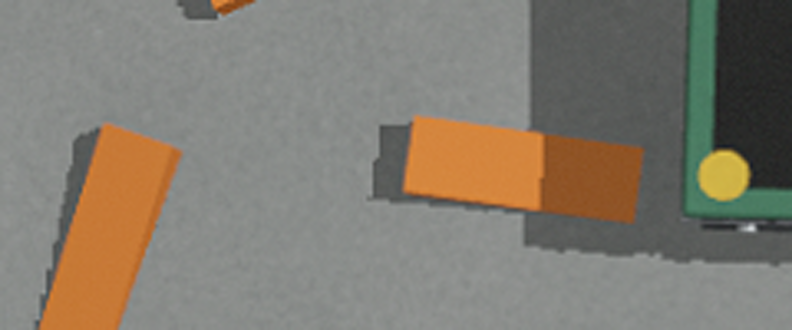

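Wedge A at (268,261) is the one: it is 0.55 m from the base (C is 0.65, B is 0.75), it lies 20–70 mm from the chest and its thin end points to the short foot. The crop confirms it. Now the refined geometry at the right heights.

```bash
python3 - <<'E'
from h import *
from scipy.spatial.transform import Rotation as Ro
cps={n:camera_params(n) for n in("top","scene")}
T=cps["top"];S=cps["scene"]
g=lambda c,a,z:onz(c,*a,z)[:2]
for nm,c,tail,tip in(("top",T,[(235,247),(233,268)],[(301.5,276.5),(304.5,255)]),("scene",S,[(362,325),(384,313)],[(350,259),(333,267)])):
    a=[g(c,q,.024) for q in tail];b=[g(c,q,.003) for q in tip]
    A=np.mean(a,0);B=np.mean(b,0);d=A-B
    print(nm,"tail",A.round(4),"tip",B.round(4),"len",np.linalg.norm(d).round(4),"yaw of +y",np.arctan2(-d[0],d[1]).round(3))
# mat
im=cv2.imread("pics/top0.png");hsv=cv2.cvtColor(im,cv2.COLOR_BGR2HSV)
m=cv2.inRange(im,(0,0,0),(45,45,45));m[:, :320]=0;m[:,445:]=0;m[:180]=0;m[280:]=0
c=max(cv2.findContours(m,0,2)[0],key=cv2.contourArea)[:,0]
p=np.array([g(T,q,.098) for q in c],dtype=np.float32)
print("mat rect",cv2.minAreaRect(p))
gm=cv2.inRange(hsv,(65,80,40),(90,255,255));c=max(cv2.findContours(gm,0,2)[0],key=cv2.contourArea)[:,0]
print("green",cv2.minAreaRect(np.array([g(T,q,.098) for q in c],dtype=np.float32)))
from numpy.linalg import lstsq
def tri(a,b):
    M=[];r=[]
    for cp,q in((T,a),(S,b)):
        o,d=ray(cp,*q);d/=np.linalg.norm(d);P=np.eye(3)-np.outer(d,d);M.append(P);r.append(P@o)
    return lstsq(np.vstack(M),np.hstack(r),rcond=None)[0]
print("mark tri",tri((329,262.5),(333.7,215.6)).round(4))
print(Ro.from_rotvec(arm.get_obs()["tcp_rot"]).as_matrix().round(3))
E
```

```text
top tail [0.5332 0.2282] tip [0.5176 0.0808] len 0.1483 yaw of +y -0.105
scene tail [0.5421 0.237 ] tip [0.5255 0.0874] len 0.1505 yaw of +y -0.11
mat rect ((0.5856053829193115, -0.0822308287024498), (0.22146941721439362, 0.1626744270324707), 88.2183609008789)
green ((0.5840616226196289, -0.08222667872905731), (0.25725406408309937, 0.19908995926380157), 88.28097534179688)
mark tri [0.5141 0.0245 0.0927]
[[-0.929 -0.371 -0.001]
 [-0.371  0.929  0.001]
 [ 0.     0.001 -1.   ]]
```

apply_moves:
  deltas:
    - [-37.5, 45.5, 0, 0, 0.2]
    - [-37.5, 45.5, 0, 0, 0.2]
    - [-37.5, 45.5, 0, 0, 0.2]
    - [-37.5, 45.5, 0, 0, 0.2]
    - [-37.5, 45.5, 0, 0, 0.2]

```text
clock: 0.72
tool_pos: [0.3401, -0.3443, 0.2311]
tcp_rot: [0.593, -3.085, -0.0]
ft_force: [1.3, -0.8, 0.3]
width: 0.0167
```

apply_moves:
  deltas:
    - [-37.5, 45.5, 0, 0, 0.2]
    - [-37.5, 45.5, 0, 0, 0.2]
    - [-37.5, 45.5, 0, 0, 0.2]
    - [-37.5, 45.5, 0, 0, 0.2]
    - [-37.5, 45.5, 0, 0, 0.2]

```text
clock: 1.35
tool_pos: [0.4298, -0.0633, 0.2315]
tcp_rot: [-0.593, 3.084, 0.0]
ft_force: [1.8, -1.1, 0.0]
width: 0.017
```

apply_moves:
  deltas:
    - [-37.5, 45.5, 0, 0, 0.2]
    - [-37.5, 45.5, 0, 0, 0.2]
    - [-37.5, 45.5, 0, 0, 0.2]
    - [-37.5, 45.5, 0, 0, 0.2]
    - [-37.5, 45.5, 0, 0, 0.2]

```text
clock: 1.98
tool_pos: [0.5197, 0.2175, 0.2311]
tcp_rot: [0.594, -3.085, 0.0]
ft_force: [1.2, -0.8, -0.1]
width: 0.0172
```

apply_moves:
  deltas:
    - [0, 0, 0, -10.5, 0.2]
    - [0, 0, 0, -10.5, 0.2]
    - [0, 0, 0, -10.5, 0.2]
    - [0, 0, 0, -10.5, 0.2]
    - [0, 0, 0, -10.5, 0.2]

```text
clock: 2.6
tool_pos: [0.5194, 0.2154, 0.2309]
tcp_rot: [1.903, -2.498, -0.0]
ft_force: [-0.3, -0.4, -0.2]
width: 0.0171
```

apply_moves:
  deltas:
    - [0, 0, 0, -9.7, 0.2]
    - [0, 0, 0, 0, 0.2]

```text
clock: 2.85
tool_pos: [0.5194, 0.2154, 0.231]
tcp_rot: [2.1, -2.336, -0.0]
ft_force: [-0.0, -0.1, -0.1]
width: 0.0169
```

```bash
cat > st.py <<'E'
from h import *
from scipy.spatial.transform import Rotation as Ro
def st():
    o=arm.get_obs();R=Ro.from_rotvec(o["tcp_rot"]).as_matrix()
    print("t",round(o["clock"],2),"p",o["tool_pos"].round(4),"x",R[:,0].round(3),"z",R[:,2].round(3),"F",o["ft_force"].round(2),"w",o["width"].round(4));return o,R
E
python3 - <<'E'
from st import *
o,R=st()
c=camera_params("wrist");save("w1.png",grab_frame("wrist"));save("t1.png",grab_frame("top"))
for X in((.5335,.2285,.024),(.5176,.081,.003)): print(proj(c,X))
E
```

```text
Traceback (most recent call last):
  File "st.py", line 5, in st
    print("t",round(o["clock"],2),"p",o["tool_pos"].round(4),"x",R[:,0].round(3),"z",R[:,2].round(3),"F",o["ft_force"].round(2),"w",o["width"].round(4));return o,R
                                                                                                                                    ^^^^^^^^^^^^^^^^
AttributeError: 'float' object has no attribute 'round'
```

```bash
sed -i 's/o\["width"\].round(4)/round(o["width"],4)/' st.py
python3 - <<'E'
from st import *
o,R=st()
c=camera_params("wrist");save("w1.png",grab_frame("wrist"));save("t1.png",grab_frame("top"))
for X in((.5335,.2285,.024),(.5176,.081,.003)): print(proj(c,X))
E
```

```text
t 2.85 p [0.5194 0.2154 0.231 ] x [-0.106 -0.994  0.   ] z [-0.001 -0.    -1.   ] F [-0.04 -0.08 -0.14] w 0.0169
(np.float64(309.41882911892765), np.float64(233.20095127711681))
(np.float64(308.4817044873349), np.float64(52.105457507493895))
```

View pics/w1.png

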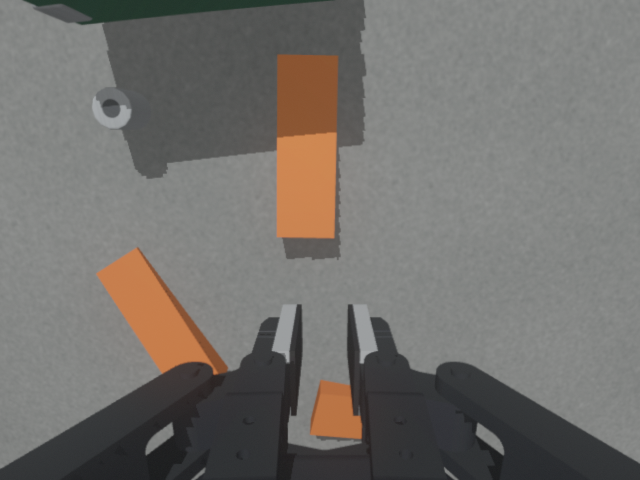

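Wrist view: our wedge runs from its tail edge at (306,238) to its tip at (308,55), and the fingers are lined up along its axis.

```bash
python3 - <<'E'
from st import *
o,R=st();c=camera_params("wrist")
im=cv2.imread("pics/w1.png");m=cv2.inRange(cv2.cvtColor(im,cv2.COLOR_BGR2HSV),(5,130,60),(20,255,255));m[:, :250]=0;m[300:]=0
k=max(cv2.findContours(m,0,2)[0],key=cv2.contourArea);q=cv2.approxPolyDP(k,4,True)[:,0];print(q.tolist())
q=sorted(q.tolist(),key=lambda a:a[1])
tip=np.mean([onz(c,*a,.003) for a in q[:2]],0);tail=np.mean([onz(c,*a,.024) for a in q[-2:]],0)
d=tail-tip;print(tip,tail,np.linalg.norm(d[:2]),np.arctan2(-d[0],d[1]))
t=tail+ (d/np.linalg.norm(d))*.045;t[2]=.231
print("move tool mm",(R.T@(t-o["tool_pos"])*1e3).round(1))
E
```

```text
t 2.95 p [0.5195 0.2154 0.2311] x [-0.109 -0.994  0.   ] z [-0. -0. -1.] F [0.34 0.95 0.9 ] w 0.0168
[[278, 55], [277, 236], [333, 237], [337, 56]]
[0.51846822 0.08351508 0.003     ] [0.53784012 0.23105175 0.024     ] 0.148803027265595 -0.13055541296112436
move tool mm [-62.1 -17.5   0.1]
```

apply_moves:
  deltas:
    - [-31, -8, 0, 0, 0.2]
    - [-31, -8, 0, 0, 0.2]
    - [0, 0, 50, 0, 0.2]
    - [0, 0, 50, 0, 0.2]
    - [0, 0, 50, 0, 0.2]

```text
clock: 3.58
tool_pos: [0.542, 0.2756, 0.0799]
tcp_rot: [-2.097, 2.338, 0.0]
ft_force: [0.9, 1.4, 0.7]
width: 0.0169
```

apply_moves:
  deltas:
    - [0, 0, 35, 0, 0.2]
    - [0, 0, 25, 0, 0.2]
    - [0, 0, 10, 0, 0.2]
    - [0, 0, 4, 0, 0.2]
    - [0, 0, 0, 0, 0.2]

```text
clock: 4.2
tool_pos: [0.5425, 0.2759, 0.008]
tcp_rot: [-2.1, 2.335, -0.0]
ft_force: [0.6, -0.1, 0.2]
width: 0.0174
```

```bash
python3 - <<'E'
from st import *
o,R=st()
save("w2.png",grab_frame("wrist"));save("s2.png",grab_frame("scene")[180:420,200:520].repeat(2,0).repeat(2,1))
E
```

```text
t 4.2 p [0.5425 0.2759 0.008 ] x [-0.106 -0.994 -0.001] z [ 0.001  0.001 -1.   ] F [ 0.63 -0.06  0.22] w 0.0174
```

View pics/w2.png

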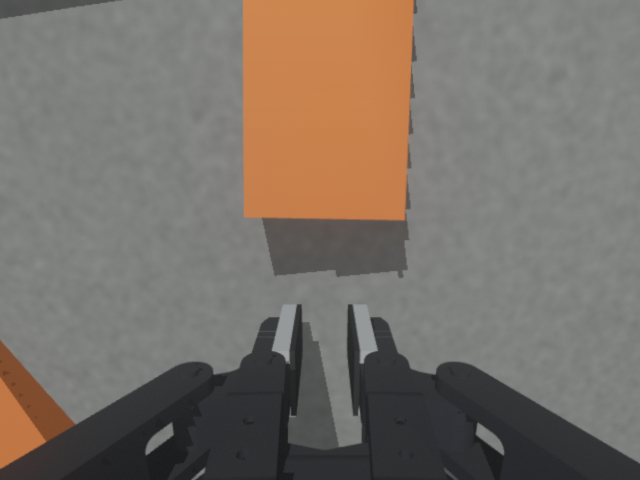

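View pics/s2.png

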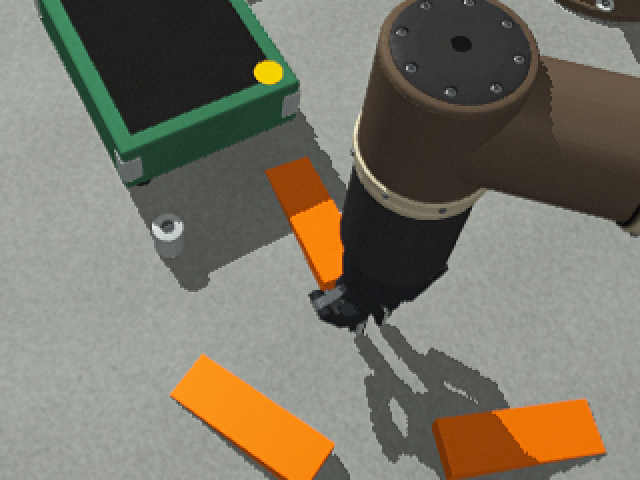

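The tail edge spans u 243–405 (centre 324) and the finger centre is at about 327, so they are aligned. Advancing.

apply_moves:
  deltas:
    - [14, 0, 0, 0, 0.2]
    - [10, 0, 0, 0, 0.2]
    - [5, 0, 0, 0, 0.2]
    - [4, 0, 0, 0, 0.2]
    - [4, 0, 0, 0, 0.2]

```text
clock: 4.92
tool_pos: [0.5385, 0.2388, 0.0075]
tcp_rot: [-2.101, 2.335, 0.0]
ft_force: [-0.5, 1.5, 0.1]
width: 0.0169
```

apply_moves:
  deltas:
    - [5, 0, 0, 0, 0.2]
    - [5, 0, 0, 0, 0.2]
    - [5, 0, 0, 0, 0.2]
    - [5, 0, 0, 0, 0.2]
    - [5, 0, 0, 0, 0.2]

```text
clock: 5.55
tool_pos: [0.5356, 0.2136, 0.0074]
tcp_rot: [-2.101, 2.335, -0.0]
ft_force: [0.9, 1.5, 1.5]
width: 0.0173
```

```bash
python3 - <<'E'
from st import *
o,R=st()
save("w3.png",grab_frame("wrist"));save("t3.png",grab_frame("top")[180:340,180:460].repeat(2,0).repeat(2,1))
E
```

```text
t 5.55 p [0.5356 0.2136 0.0074] x [-0.105 -0.994 -0.   ] z [ 0.  0. -1.] F [0.85 1.48 1.45] w 0.0173
```

View pics/w3.png

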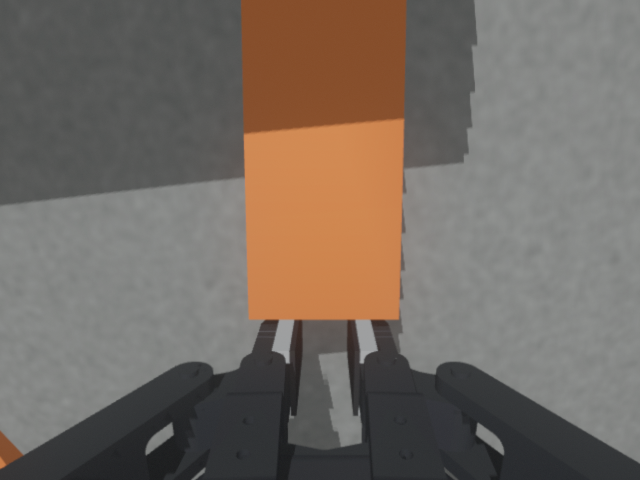

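View pics/t3.png

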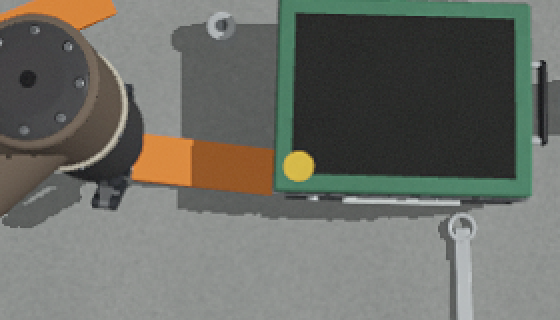

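apply_moves:
  deltas:
    - [5, 0, 0, 0, 0.2]
    - [5, 0, 0, 0, 0.2]
    - [5, 0, 0, 0, 0.2]
    - [5, 0, 0, 0, 0.2]
    - [5, 0, 0, 0, 0.2]

```text
clock: 6.28
tool_pos: [0.5327, 0.1885, 0.0072]
tcp_rot: [2.101, -2.335, -0.0]
ft_force: [0.3, 1.3, -0.5]
width: 0.0169
```

apply_moves:
  deltas:
    - [2, 0, 0, 0, 0.2]
    - [2, 0, 0, 0, 0.2]
    - [2, 0, 0, 0, 0.2]
    - [2, 0, 0, 0, 0.2]
    - [2, 0, 0, 0, 0.2]

```text
clock: 6.9
tool_pos: [0.5318, 0.1789, 0.0073]
tcp_rot: [2.101, -2.335, -0.0]
ft_force: [0.3, -0.2, -0.4]
width: 0.017
```

apply_moves:
  deltas:
    - [2, 0, 0, 0, 0.2]
    - [2, 0, 0, 0, 0.2]

```text
clock: 7.15
tool_pos: [0.5314, 0.1749, 0.0073]
tcp_rot: [2.101, -2.335, -0.0]
ft_force: [-0.4, 0.4, -1.8]
width: 0.0174
```

apply_moves:
  deltas:
    - [2, 0, 0, 0, 0.2]
    - [2, 0, 0, 0, 0.2]

```text
clock: 7.4
tool_pos: [0.531, 0.1709, 0.0073]
tcp_rot: [-2.101, 2.335, 0.0]
ft_force: [0.9, 0.3, -0.1]
width: 0.0169
```

apply_moves:
  deltas:
    - [2, 0, 0, 0, 0.2]
    - [2, 0, 0, 0, 0.2]

```text
clock: 7.65
tool_pos: [0.5306, 0.167, 0.0073]
tcp_rot: [-2.101, 2.335, -0.0]
ft_force: [-0.1, 0.3, -0.9]
width: 0.0168
```

```bash
python3 - <<'E'
from st import *
o,R=st()
save("w4.png",grab_frame("wrist"))
E
```

```text
t 7.65 p [0.5306 0.167  0.0073] x [-0.105 -0.994 -0.   ] z [ 0.  0. -1.] F [-0.09  0.27 -0.88] w 0.0168
```

View pics/w4.png

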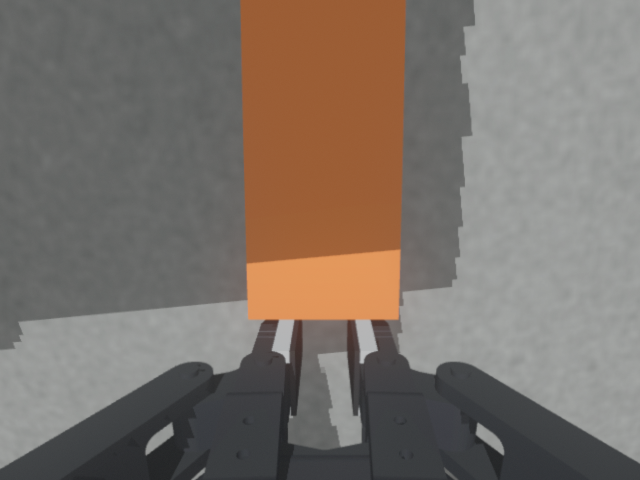

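The tail edge (248–399, v 320) is flat on both fingers and the wedge is straight. I keep going in small steps.

apply_moves:
  deltas:
    - [2, 0, 0, 0, 0.2]
    - [1.5, 0, 0, 0, 0.2]

```text
clock: 7.95
tool_pos: [0.5302, 0.1636, 0.0073]
tcp_rot: [-2.101, 2.335, 0.0]
ft_force: [0.5, 0.4, -0.6]
width: 0.0169
```

apply_moves:
  deltas:
    - [2, 0, 0, 0, 0.2]
    - [1.5, 0, 0, 0, 0.2]

```text
clock: 8.2
tool_pos: [0.5298, 0.16, 0.0073]
tcp_rot: [2.101, -2.335, -0.0]
ft_force: [0.5, 0.3, -0.6]
width: 0.0175
```

apply_moves:
  deltas:
    - [2, 0, 0, 0, 0.2]
    - [1.5, 0, 0, 0, 0.2]

```text
clock: 8.45
tool_pos: [0.5295, 0.1565, 0.0073]
tcp_rot: [-2.101, 2.335, -0.0]
ft_force: [-0.1, 1.5, -1.2]
width: 0.017
```

apply_moves:
  deltas:
    - [2, 0, 0, 0, 0.2]
    - [1.5, 0, 0, 0, 0.2]

```text
clock: 8.7
tool_pos: [0.5291, 0.153, 0.0073]
tcp_rot: [2.101, -2.335, -0.0]
ft_force: [-0.1, 0.4, -0.1]
width: 0.0168
```

apply_moves:
  deltas:
    - [1.5, 0, 0, 0, 0.2]
    - [1.5, 0, 0, 0, 0.2]

```text
clock: 8.95
tool_pos: [0.5288, 0.1501, 0.0073]
tcp_rot: [-2.101, 2.335, -0.0]
ft_force: [-0.8, 0.8, -0.3]
width: 0.0169
```

apply_moves:
  deltas:
    - [1.5, 0, 0, 0, 0.2]
    - [1.5, 0, 0, 0, 0.2]

```text
clock: 9.2
tool_pos: [0.5285, 0.1471, 0.0073]
tcp_rot: [-2.101, 2.335, 0.0]
ft_force: [0.3, 0.2, -0.9]
width: 0.0173
```

apply_moves:
  deltas:
    - [1.5, 0, 0, 0, 0.2]
    - [1.5, 0, 0, 0, 0.2]

```text
clock: 9.45
tool_pos: [0.5282, 0.1441, 0.0073]
tcp_rot: [2.101, -2.335, 0.0]
ft_force: [-0.0, 0.6, -0.2]
width: 0.0168
```

apply_moves:
  deltas:
    - [1.5, 0, 0, 0, 0.2]
    - [1.5, 0, 0, 0, 0.2]

```text
clock: 9.7
tool_pos: [0.5278, 0.1411, 0.0073]
tcp_rot: [-2.101, 2.335, 0.0]
ft_force: [0.8, 0.8, -0.5]
width: 0.0167
```

apply_moves:
  deltas:
    - [1.5, 0, 0, 0, 0.2]
    - [1.5, 0, 0, 0, 0.2]

```text
clock: 9.95
tool_pos: [0.528, 0.1388, 0.0074]
tcp_rot: [-2.1, 2.334, 0.0]
ft_force: [1.1, 5.9, -2.0]
width: 0.0174
```

apply_moves:
  deltas:
    - [1.5, 0, 0, 0, 0.2]
    - [1.5, 0, 0, 0, 0.2]

```text
clock: 10.2
tool_pos: [0.5287, 0.1376, 0.0076]
tcp_rot: [-2.098, 2.332, 0.0]
ft_force: [-0.2, 14.4, -3.2]
width: 0.0174
```

```bash
python3 - <<'E'
from st import *
o,R=st()
save("t5.png",grab_frame("top")[180:340,180:460].repeat(2,0).repeat(2,1))
E
```

```text
t 10.2 p [0.5287 0.1376 0.0076] x [-0.105 -0.994 -0.004] z [ 0.003  0.003 -1.   ] F [-0.23 14.36 -3.16] w 0.0174
```

View pics/t5.png

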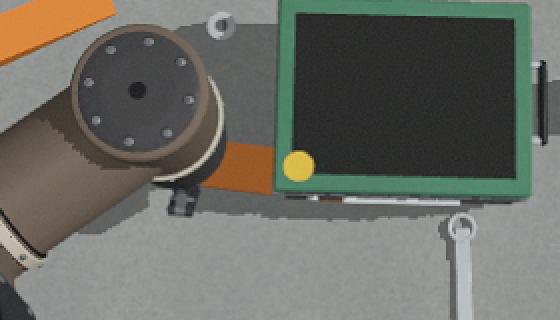

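Snug: the force stepped to 6 N, then 14 N, and the tip has stopped advancing. The mark is still at (298,165) in this crop, so the chest has not moved. I back off, rise and measure again.

apply_moves:
  deltas:
    - [-3, 0, 0, 0, 0.2]
    - [-6, 0, 0, 0, 0.2]
    - [-15, 0, 0, 0, 0.2]
    - [-20, 0, 0, 0, 0.1]
    - [0, 0, -40, 0, 0]

```text
clock: 10.88
tool_pos: [0.5306, 0.1801, 0.0452]
tcp_rot: [2.099, -2.33, -0.001]
ft_force: [0.6, 0.1, -0.3]
width: 0.0003
```

apply_moves:
  deltas:
    - [0, 0, -50, 0, 0]
    - [0, 0, -50, 0, 0]
    - [-40, 0, -40, 0, 0]
    - [-40, 0, 0, 0, 0]
    - [0, 0, 0, 0, 0]

```text
clock: 11.5
tool_pos: [0.5404, 0.262, 0.1877]
tcp_rot: [-2.103, 2.332, 0.0]
ft_force: [-0.8, -0.1, 0.1]
width: 0.0001
```

```bash
python3 - <<'E'
from st import *
o,R=st()
t=grab_frame("top");s=grab_frame("scene");c=camera_params("wrist");w=grab_frame("wrist")
save("t6.png",t);save("s6.png",s);save("w6.png",w)
T=camera_params("top")
def yel(im):
    m=cv2.inRange(cv2.cvtColor(im,cv2.COLOR_RGB2HSV),(20,150,120),(32,255,255));k=max(cv2.findContours(m,0,2)[0],key=cv2.contourArea);M=cv2.moments(k);return M['m10']/M['m00'],M['m01']/M['m00']
q=yel(t);print("top",q,onz(T,*q,.098)); q=yel(s);print("scene",q,onz(camera_params("scene"),*q,.098)); q=yel(w);print("wrist",q,onz(c,*q,.098))
gm=cv2.inRange(cv2.cvtColor(t,cv2.COLOR_RGB2HSV),(65,80,40),(90,255,255));k=max(cv2.findContours(gm,0,2)[0],key=cv2.contourArea)[:,0]
print("green",cv2.minAreaRect(np.array([onz(T,*a,.098)[:2] for a in k],dtype=np.float32)))
E
```

```text
t 11.5 p [0.5404 0.262  0.1877] x [-0.103 -0.995 -0.001] z [ 0.001  0.001 -1.   ] F [-0.75 -0.07  0.11] w 0.0001
top (329.0769230769231, 262.45512820512823) [0.51374563 0.02420458 0.098     ]
scene (333.66941015089157, 215.64883401920437) [0.516298   0.02792674 0.098     ]Traceback (most recent call last):
  File "<stdin>", line 8, in <module>
  File "<stdin>", line 7, in yel
ValueError: max() iterable argument is empty
```

View pics/w6.png

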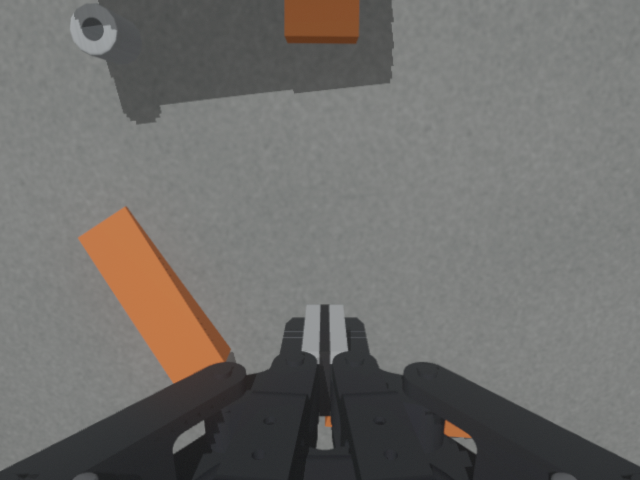

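View pics/s6.png

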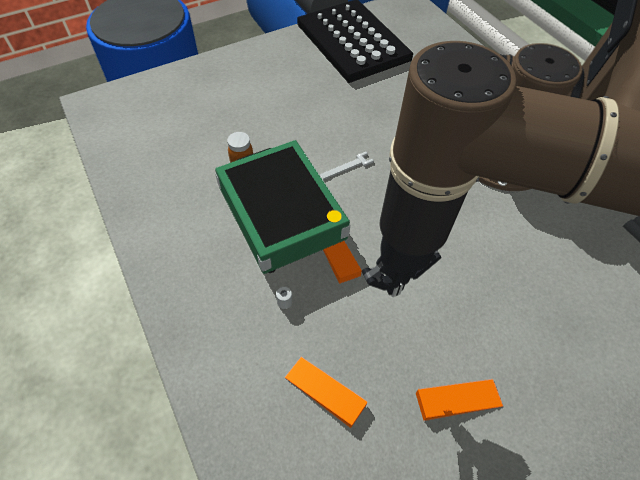

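apply_moves:
  deltas:
    - [45, 0, 0, 0, 0]
    - [45, 0, 0, 0, 0]
    - [45, 0, 0, 0, 0]
    - [15, 0, 0, 0, 0]
    - [0, 0, 0, 0, 0]

```text
clock: 12.28
tool_pos: [0.5244, 0.1083, 0.1875]
tcp_rot: [-2.099, 2.337, -0.0]
ft_force: [-0.5, 0.5, 0.8]
width: -0.0001
```

```bash
python3 - <<'E'
from st import *
o,R=st()
c=camera_params("wrist");w=grab_frame("wrist")
save("w7.png",w)
m=cv2.inRange(cv2.cvtColor(w,cv2.COLOR_RGB2HSV),(20,120,80),(34,255,255));k=max(cv2.findContours(m,0,2)[0],key=cv2.contourArea);M=cv2.moments(k);q=M['m10']/M['m00'],M['m01']/M['m00']
p=onz(c,*q,.098);print(q,p,(R.T@(p-o["tool_pos"])*1e3).round(1))
E
```

```text
t 12.28 p [0.5244 0.1083 0.1875] x [-0.107 -0.994 -0.   ] z [ 0.  0. -1.] F [-0.53  0.53  0.81] w -0.0001
(325.13358155333464, 108.1363250375596) [0.51486734 0.02627415 0.098     ] [82.5  0.7 89.5]
```

View pics/w7.png

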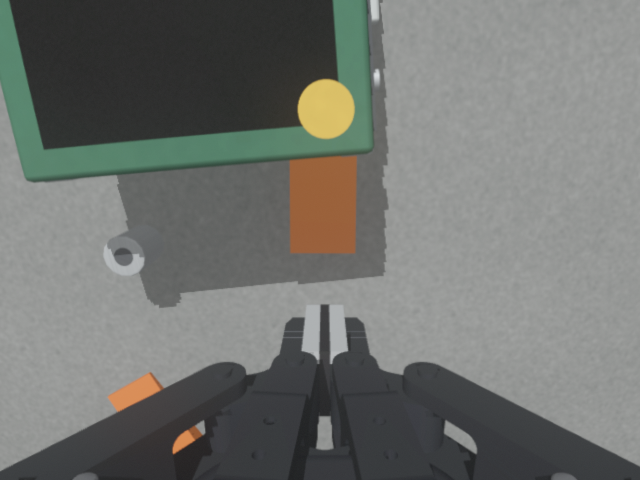

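The mark is at (325,108) and the wedge runs straight in beneath it, u 290–356. Moving over the mark and then down.

apply_moves:
  deltas:
    - [41.5, 0.5, 0, 0, 0]
    - [41.5, 0.5, 0, 0, 0]
    - [0, 0, 45, 0, 0]
    - [0, 0, 32, 0, 0]
    - [0, 0, 6, 0, 0]

```text
clock: 12.95
tool_pos: [0.5137, 0.0272, 0.1024]
tcp_rot: [2.099, -2.332, -0.002]
ft_force: [0.2, 0.3, 0.6]
width: 0.0002
```

apply_moves:
  deltas:
    - [0, 0, 2, 0, 0]
    - [0, 0, 1, 0, 0]

```text
clock: 13.2
tool_pos: [0.5157, 0.0276, 0.1024]
tcp_rot: [-2.101, 2.333, -0.001]
ft_force: [-0.3, 0.3, -0.5]
width: -0.0001
```

apply_moves:
  deltas:
    - [0, 0, 1, 0, 0]
    - [0, 0, 0, 0, 0]

```text
clock: 13.45
tool_pos: [0.515, 0.0271, 0.1009]
tcp_rot: [-2.101, 2.335, -0.001]
ft_force: [-0.9, 0.2, -0.4]
width: -0.0002
```

apply_moves:
  deltas:
    - [0, 0, 1, 0, 0]
    - [0, 0, 0, 0, 0]

```text
clock: 13.7
tool_pos: [0.5147, 0.027, 0.0994]
tcp_rot: [-2.101, 2.335, -0.0]
ft_force: [-0.6, -0.4, 0.0]
width: 0.0001
```

apply_moves:
  deltas:
    - [0, 0, 1, 0, 0]
    - [0, 0, 0, 0, 0]

```text
clock: 13.95
tool_pos: [0.5147, 0.0269, 0.0982]
tcp_rot: [2.101, -2.335, -0.0]
ft_force: [-0.4, -1.2, 0.1]
width: -0.0002
```

apply_moves:
  deltas:
    - [0, 0, 0.5, 0, 0]
    - [0, 0, 0, 0, 0]

```text
clock: 14.2
tool_pos: [0.5148, 0.027, 0.0981]
tcp_rot: [-2.101, 2.335, -0.0]
ft_force: [-1.7, 0.8, 4.5]
width: 0.0001
```

apply_moves:
  deltas:
    - [0, 0, 0.5, 0, 0]
    - [0, 0, 0, 0, 0]

```text
clock: 14.45
tool_pos: [0.5148, 0.027, 0.098]
tcp_rot: [-2.102, 2.335, -0.0]
ft_force: [-3.8, 1.2, 9.1]
width: 0.0001
```

apply_moves:
  deltas:
    - [0, 0.3, 0.2, 0, 0]
    - [0, 0, 0, 0, 0]
    - [0, 0, 0, 0, 0]

```text
clock: 14.82
tool_pos: [0.5148, 0.027, 0.098]
tcp_rot: [-2.101, 2.334, -0.001]
ft_force: [-3.0, 0.1, 10.1]
width: -0.0002
```

apply_moves:
  deltas:
    - [0, 0, 0, 0, 0]
    - [0, 0, 0, 0, 0]
    - [0, 0, 0, 0, 0]

```text
clock: 15.2
tool_pos: [0.5147, 0.027, 0.098]
tcp_rot: [-2.101, 2.334, -0.001]
ft_force: [-3.0, -0.5, 9.7]
width: -0.0001
```

```bash
python3 - <<'E'
from st import *
st()
t=grab_frame("top");s=grab_frame("scene");st()
save("t8.png",t);save("s8.png",s[120:340,180:460].repeat(2,0).repeat(2,1))
import cv2
for n,a in(("top",t),("scene",s)):
    b=cv2.cvtColor(cv2.imread(f"pics/{n}0.png"),cv2.COLOR_BGR2RGB); c=camera_params(n)
    for im in(b,a):
        m=cv2.inRange(cv2.cvtColor(im,cv2.COLOR_RGB2HSV),(65,80,40),(90,255,255));m[:100]=0;k=max(cv2.findContours(m,0,2)[0],key=cv2.contourArea)[:,0]
        print(n,k.min(0),k.max(0))
E
```

```text
t 15.2 p [0.5147 0.027  0.098 ] x [-0.105 -0.994 -0.   ] z [ 0.001 -0.    -1.   ] F [-3.04 -0.46  9.75] w -0.0001
t 15.3 p [0.5148 0.0269 0.098 ] x [-0.105 -0.994 -0.   ] z [ 0.001 -0.    -1.   ] F [-4.01 -0.69 10.42] w -0.0002
top [317 179] [445 278]
top [320 179] [445 278]
scene [216 140] [349 273]
scene [216 140] [349 273]
```

View pics/t8.png

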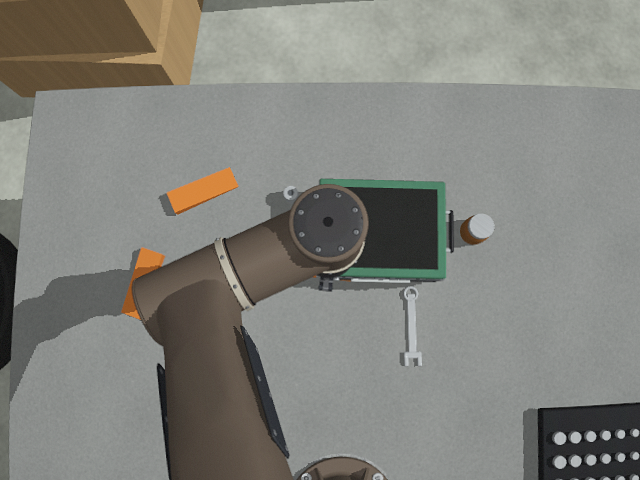

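View pics/s8.png

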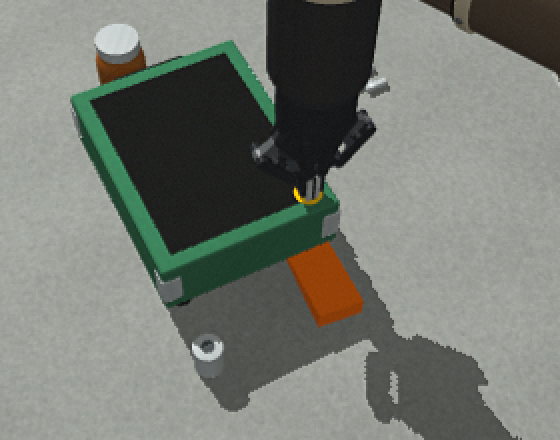

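The fingertips are on the mark at (308,193) in the crop, pressing about 10 N. The chest outline is the same as at the start, apart from its left limit in the top view, which the arm partly covers. The bystanders have not been touched. Handing in.

```bash
python3 -c "
from st import *
st();arm.sign_off()"
```

```text
t 15.3 p [0.5148 0.0269 0.098 ] x [-0.105 -0.994 -0.   ] z [ 0.001 -0.    -1.   ] F [-4.01 -0.69 10.42] w -0.0002
the job is handed in; nothing more can be done
```

I slid the nearest orange wedge thin end first under the short foot until it was snug. I then pressed the yellow mark with the shut fingertips and handed in at 15.3 s, still pressing at about 10 N.

**Last checks**
- **No dip:** the fingertips met the top at about 98 mm and sank only about 0.2 mm from first contact to full press. The press force read 9.7–10.4 N.
- **Chest in place:** the mark's position before the press and the chest outline during it match the start to within a pixel. The one exception is the outline's left limit in the top view, which the arm partly covers.
- **Bystanders:** the jar, socket and wrench were untouched.

**What was off**
- **Seating push:** it reached about 14 N instead of the suggested 5 N. The chest did not move.
- **Sideways force:** about 3–4 N remains at the mark, which friction holds.
- **Wedge angle:** the wedge sits about 0.08 rad askew to the chest's y axis, centred on the foot to within about 3 mm.

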